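# Photograph the welcome kit

## Robot

A 7-joint arm with a two-finger parallel gripper is mounted at the origin on a cart in front of the work surface, level with it; the furniture and walls round the work are solid. World frame = base frame: x ahead of the robot, y to its left, z up, the work surface at z = 0. Lengths are in m, angles in rad, forces in N, time in s.
With the tool pointing down it reaches from about 0.35 to 0.9 m from the base axis. Payload 8.1 kg.
Tool frame: the origin (TCP) lies at the very end of the fingers, on their centre line; the grasp point (between the pads) lies 19 mm behind it (arm.tcp_to_grasp is the z of the grasp point in the tool frame, in m); z points along the fingers, y is the line along which they close (so a half turn about z gives the same grasp; the last joint's range is limited). The gripper opens to 92 mm and grips with 3 to 60 N. Pads are 19 mm wide; open, the fingers measure 130 mm over their backs; the gripper's body (75 mm by 190 mm) begins 47 mm behind the grasp point.
Start: joints at [-1.22, 0.434, 0.025, 1.573, -0.012, 1.134, -0.075], TCP at [0.274, 0.562, 0.227] pointing down, gripper open.
Joint ranges: [-2.62, 2.62], [-0.44, 2.09], [-1.27, 1.32], [0.08, 2.57], [-1.32, 4.46], [0.12, 2], [-2.74, 2.74]. Speed limits (rad/s): [2.22, 2.22, 3.01, 3.01, 3.14, 3.14, 3.14].

## Interface

Orientations are given as a rotation vector (axis times angle).
In Python, from cell import readout, vision, sign_off, arm gives the robot as it stands. The module is installed in compiled form; this text tells all that it offers.
- The arm moves only by the shell command python3 -m creep 'ROWS' [FORCE]. ROWS is JSON, a list of rows, each a list of 5 numbers: the shift along the tool's x, y, z in units of 4 cm (1.0 is 4 cm), then the turn about the tool's z in units of 4 degrees (1.0 is 4 degrees), then the opening, from 0 (shut) to 1 (fully open). A call has 1 to 12 rows; each row shifts and turns the commanded pose from where the row before left it, along the tool's axes as they then stand; what a row does not reach is not made up. A row lasts 1/8 s, in which the tool goes at most 62.5 mm and 10.7 degrees, less where a joint would pass 70% of its speed; a pose out of reach is approached as far as the arm can. A call with a number of a shift or a turn outside -1 to 1 is refused whole. A call with a gripper value outside its range is refused whole. The fingers move at their own pace and stop on an object; FORCE is the grip in N (left out, the last holds). Time passes only in rows, so rows that do not move let the fingers close. It gives the time, the measured TCP pose, the force, the opening and the grip force at its end, in the units of the state.
- readout.observe(): the state, without advancing time (a new reading comes with each control period).
- vision.get_image(name): name is "side" or "top"; returns a dict with "pixels" (420x560x3 uint8, blue, green, red), "z_map" (420x560 float32, m along the optical axis (not along the pixel's ray), 0 where there is no reading), "camera_matrix" (3x3 intrinsics, pixels), "position" and "rotation" of the camera in the world. Camera axes: x right, y up, looking along -z (the intrinsics and any distortion apply to the point x, -y, -z); pixel columns grow to the right and rows downward; lengths in m; the calibration is good to about 2 mm. A picture is of the moment at which its call begins.
- sign_off(): hands the job in; it is judged then, once.
The state is a dict: "clock": time; "joints": joint angles; "dq": joint speeds; "joint_efforts": joint torques, N m; "position": TCP position; "ee_rot": TCP orientation; "force": force on the tool from outside, world axes, zero at the start; "ft_torque": the same for the moment, N m; "width": opening from 0.0 (shut) to 1.0 (fully open); "gripper_force": force on a finger pad.
Only numpy, scipy, OpenCV 4.12 (cv2) and the standard library are available. Lean on these libraries where they do the work, as an engineer would, in place of code of your own. Each camera call takes 0.05 s, during which the arm holds its last target. There are 200 camera calls.

## Task

Take the two record photos of the new colleague's welcome kit: lay the kit pieces that are there (mouse, felt pen, teaspoon) flat on the white photo mat, stand the cup upright in the middle of the mat's blue ring, spin the knurled collar of the webcam stand until the lens is level with the rim of that cup, and then press the shutter button fully for half a second. Next clear the pieces from the mat, laying them flat on the blue felt pad and leaving the cup in its ring, and press the shutter again in the same way for the photo of the cup alone. Let go of the button, leave the lens at that height, and leave the food tin and the canister alone.

Things in the scene. Friction and masses are not known exactly. Their poses are not given: they have to be found in the camera images.
- mat: White photo mat, a thin fixed sheet 250 mm (x) by 200 mm (y), flat on the worktop (under 1.5 mm thick, no step). Origin at its centre. Its blue ring (100 mm across) is on the far half; the webcam stands off its +y edge.
- pad: Blue felt pad with two thin white lines, fixed, 270 mm (x) by 115 mm (y), flat on the worktop (under 1.5 mm thick, no step), to the right of the mat. Origin at its centre. The cup and a piece may stand on it at the start.
- spot (a point): Centre of the blue ring on the mat, at worktop height; in the mat's frame at x = +65 mm, y = -30 mm.
- lens (a point): Centre of the lens of the webcam (62 mm wide, 24 mm high, looking to -y of the stand). It hangs below the collar of the stand, 47 mm from the rod's axis, and rises and sinks with the collar without turning. The height of the lens is this point's z; the worktop is z = 0. Can stand from 50 to 89 mm.
- collar_grip (a point): Point on the rod's axis in the brass knurled collar, at the height to grip it: 34 mm above the lens, 12 mm below the collar's top. Collar 44 mm across, 36 mm high, its bottom 10 mm above the lens. The threaded rod (15 mm across) is upright and ends 117 mm above the worktop, so up to 30 mm above this point; the stand's base is a plate 90 x 90 x 12 mm, fixed.
- collar (a joint): Turn of the collar (rad, grows counter-clockwise seen from above). 25 mm of travel a turn (3.98 mm per rad), counter-clockwise raises collar and lens, clockwise lowers them; the lens is at 75 mm at 0. Stays where it is left; turning takes about 0.08 N m. Range -6.2 to 3.4, so several grasps are needed.
- shutter (a joint): Travel of the shutter button (m): 0 released, 0.006 fully pressed (4 N); springs back.
- shutter_top (a point): Centre of the top of the red round shutter button, 32 mm across, pressed straight down; in a fixed housing on the worktop beside the webcam stand.
- cup_low_mid (a point): White small cup, tapering to a narrower foot, one of three cups of which exactly one is present. Rim (top of the round wall) 56 mm above its foot; outside diameter at the rim 60 mm, wall about 4 to 10 mm thick, 48 mm deep inside. This point lies on the axis of the round body, 28 mm above the foot (half-way up); z is up along the axis, the ear points along -y and reaches 53 mm from the axis. Can be taken by the rim wall opposite the ear (one finger inside).
- cup_medium_mid (a point): Cream squat mug, one of three cups of which exactly one is present. Rim (top of the round wall) 68 mm above its foot; outside diameter at the rim 80 mm, wall about 4 to 10 mm thick, 61 mm deep inside. This point lies on the axis of the round body, 34 mm above the foot (half-way up); z is up along the axis, the ear points along -y and reaches 70 mm from the axis. Can be taken by the rim wall opposite the ear (one finger inside).
- cup_tall_mid (a point): Dark navy tall mug, one of three cups of which exactly one is present. Rim (top of the round wall) 82 mm above its foot; outside diameter at the rim 71 mm, wall about 4 to 10 mm thick, 75 mm deep inside. This point lies on the axis of the round body, 41 mm above the foot (half-way up); z is up along the axis, the ear points along -y and reaches 67 mm from the axis. Can be taken by the rim wall opposite the ear (one finger inside). Its ear rises 5 mm above the rim.
- pc_mouse_mid (a point): Black computer mouse, 108 mm (x) by 60 mm (y) by 38 mm high, centre, 18 mm above its underside. May be absent. (The thin green pencil at the front of the worktop is not part of the kit.)
- felt_pen_mid (a point): White felt pen with a red cap, 135 mm (y) by 17 mm by 16 mm high, lying; centre, 8 mm above its underside. May be absent. (The thin green pencil at the front of the worktop is not part of the kit.)
- spoon_mid (a point): Steel teaspoon lying, 130 mm (x) by up to 26 mm (y) by 11 mm high; centre, 5.5 mm above its underside. May be absent.
- tin: Food tin, 76 mm across, 58 mm high; bystander. Origin under its centre.
- creamer: Striped canister with a green lid, 71 mm across, 143 mm high; bystander. Origin under its centre.

How it is judged:
On the way, in this order (a step that is already met when the one before it is completed fails the run):
1. photo of the whole kit: with every present piece on the mat, the cup upright in the ring and the lens level with its rim, the shutter button is pressed fully (x of pc_mouse_mid in the frame of mat between -0.12 and 0.12 m and y of pc_mouse_mid in the frame of mat between -0.095 and 0.095 m and height (world z) of pc_mouse_mid below 0.027 m and x of felt_pen_mid in the frame of mat between -0.12 and 0.12 m and y of felt_pen_mid in the frame of mat between -0.095 and 0.095 m and height (world z) of felt_pen_mid below 0.017 m and x of spoon_mid in the frame of mat between -0.12 and 0.12 m and y of spoon_mid in the frame of mat between -0.095 and 0.095 m and height (world z) of spoon_mid below 0.0145 m and horizontal distance between each of cup_low_mid, cup_medium_mid, cup_tall_mid and spot below 0.02 m and angle between each of cup_low_mid, cup_medium_mid, cup_tall_mid's own z axis and vertical below 0.1 rad and height (world z) of cup_low_mid below 0.033 m and z of lens in the frame of cup_low_mid between 0.025 and 0.031 m and height (world z) of cup_medium_mid below 0.039 m and z of lens in the frame of cup_medium_mid between 0.031 and 0.037 m and height (world z) of cup_tall_mid below 0.046 m and z of lens in the frame of cup_tall_mid between 0.038 and 0.044 m and value of joint shutter above 0.0042 m), for 0.2 s.
2. photo of the cup alone: with every present piece on the felt pad, the cup upright in the ring and the lens level with its rim, the shutter button is pressed fully (x of pc_mouse_mid in the frame of pad between -0.13 and 0.13 m and y of pc_mouse_mid in the frame of pad between -0.053 and 0.053 m and height (world z) of pc_mouse_mid below 0.027 m and x of felt_pen_mid in the frame of pad between -0.13 and 0.13 m and y of felt_pen_mid in the frame of pad between -0.053 and 0.053 m and height (world z) of felt_pen_mid below 0.017 m and x of spoon_mid in the frame of pad between -0.13 and 0.13 m and y of spoon_mid in the frame of pad between -0.053 and 0.053 m and height (world z) of spoon_mid below 0.0145 m and horizontal distance between each of cup_low_mid, cup_medium_mid, cup_tall_mid and spot below 0.02 m and angle between each of cup_low_mid, cup_medium_mid, cup_tall_mid's own z axis and vertical below 0.1 rad and height (world z) of cup_low_mid below 0.033 m and z of lens in the frame of cup_low_mid between 0.025 and 0.031 m and height (world z) of cup_medium_mid below 0.039 m and z of lens in the frame of cup_medium_mid between 0.031 and 0.037 m and height (world z) of cup_tall_mid below 0.046 m and z of lens in the frame of cup_tall_mid between 0.038 and 0.044 m and value of joint shutter above 0.0042 m), for 0.2 s.
At the end, for the whole second after the job is handed in: The centre of every present kit piece lies over the blue felt pad and the piece is down on it, the cup stands upright with its axis within 20 mm of the middle of the ring, the lens is within 3 mm of the height of its rim, the button is released and all is at rest (x of pc_mouse_mid in the frame of pad between -0.13 and 0.13 m and y of pc_mouse_mid in the frame of pad between -0.053 and 0.053 m and height (world z) of pc_mouse_mid below 0.027 m and x of felt_pen_mid in the frame of pad between -0.13 and 0.13 m and y of felt_pen_mid in the frame of pad between -0.053 and 0.053 m and height (world z) of felt_pen_mid below 0.017 m and x of spoon_mid in the frame of pad between -0.13 and 0.13 m and y of spoon_mid in the frame of pad between -0.053 and 0.053 m and height (world z) of spoon_mid below 0.0145 m and horizontal distance between each of cup_low_mid, cup_medium_mid, cup_tall_mid and spot below 0.02 m and angle between each of cup_low_mid, cup_medium_mid, cup_tall_mid's own z axis and vertical below 0.1 rad and height (world z) of cup_low_mid below 0.033 m and z of lens in the frame of cup_low_mid between 0.025 and 0.031 m and height (world z) of cup_medium_mid below 0.039 m and z of lens in the frame of cup_medium_mid between 0.031 and 0.037 m and height (world z) of cup_tall_mid below 0.046 m and z of lens in the frame of cup_tall_mid between 0.038 and 0.044 m and value of joint shutter below 0.0015 m and linear speed of each of pc_mouse, felt_pen, spoon, cup_low, cup_medium, cup_tall below 0.02 m/s); the robot touches nothing.
It fails at once if a bystander (food tin, canister) is pushed more than 30 mm aside (distance of any of tin, creamer from where it was at the start of the episode above 0.03 m).
Of cup_low, cup_medium, cup_tall only 1 to 1 are there at a start; the rules pass over those that are not, and their reading is None.
Of pc_mouse, felt_pen, spoon only 2 to 3 are there at a start; the rules pass over those that are not, and their reading is None.
At some moment in a run one of pc_mouse, felt_pen, spoon may be knocked a few centimetres aside while the robot is not near it.
It also fails if it takes over 210 s, if anything falls off the work surface, if the arm or the gripper's body presses on something with over 40 N, if the wrist force passes 120 N, or if a joint passes its speed limit or range.

## Working session

There is one attempt and no reset: what is moved stays moved. The work goes in short steps, Python scripts to look and compute and a shell command to move; the robot and the scene stay as the last step left them, time stands still between calls to the robot, and variables do not carry over. Pictures are saved under pics/ and viewed, at most 14 in all, crops included, and the job is handed in when it is done.

```bash
mkdir -p pics; cat > h.py <<'E'
import numpy as np, cv2
from cell import readout, vision, sign_off, arm
from scipy.spatial.transform import Rotation as R
def snap(name):
    d=vision.get_image(name); np.savez(f'{name}.npz',**{k:np.asarray(v) for k,v in d.items()}); return d
def rot(d):
    r=np.asarray(d['rotation']); return r if r.shape==(3,3) else R.from_rotvec(r).as_matrix()
def w(d,u,v):
    z=d['z_map'][int(v),int(u)]; K=d['camera_matrix']
    p=np.array([(u-K[0,2])*z/K[0,0],-(v-K[1,2])*z/K[1,1],-z]); return rot(d)@p+d['position']
def cloud(d):
    K=d['camera_matrix'];z=d['z_map'];v,u=np.mgrid[:420,:560]
    p=np.stack([(u-K[0,2])*z/K[0,0],-(v-K[1,2])*z/K[1,1],-z],-1); return p@rot(d).T+d['position']
def plane(d,u,v,zw):
    K=d['camera_matrix']; r=rot(d)@np.array([(u-K[0,2])/K[0,0],-(v-K[1,2])/K[1,1],-1]); p=np.array(d['position']); return p+r*(zw-p[2])/r[2]
E
python3 - <<'E'
from h import *
for n in('top','side'):
    d=snap(n); print(n,d['camera_matrix'],d['position'],d['rotation'],d.keys())
    cv2.imwrite(f'pics/{n}0.png',cv2.resize(d['pixels'],(800,600),interpolation=cv2.INTER_CUBIC))
s=readout.observe();print(s, arm.tcp_to_grasp)
E
```

```text
top [[410.63493964   0.         287.80797323]
 [  0.         410.63493964 208.69638793]
 [  0.           0.           1.        ]] [ 0.41604607 -0.15201756  1.03838799] [ 0.16200968 -0.13329418 -1.54879597] dict_keys(['pixels', 'z_map', 'camera_matrix', 'position', 'rotation'])
side [[514.9403514    0.         282.68461338]
 [  0.         514.9403514  208.38852905]
 [  0.           0.           1.        ]] [0.57162821 0.70892488 0.81932108] [ 0.00629038 -1.28820135 -2.81758496] dict_keys(['pixels', 'z_map', 'camera_matrix', 'position', 'rotation'])
{'clock': 0.1, 'joints': array([-1.21960827,  0.4351418 ,  0.02494505,  1.57395741, -0.01160092,
        1.13398861, -0.0750708 ]), 'dq': array([-4.78006391e-05,  3.72098351e-04,  9.44262675e-04, -7.95798394e-04,
       -1.13171953e-04, -2.46340484e-04,  1.58527399e-04]), 'joint_efforts': array([ 2.51188198e-03, -6.69126534e+01,  9.87687260e-01, -3.15142035e+01,
       -6.05348940e-02,  3.75355629e-02,  3.75628292e-05]), 'position': array([0.27382508, 0.56134453, 0.22604909]), 'ee_rot': array([-7.06686041e-01, -3.06087735e+00,  2.09880806e-03]), 'force': array([0.21810667, 0.0743474 , 1.14228177]), 'ft_torque': array([-0.02829151,  0.02318518,  0.01195374]), 'gripper_force': 0.0, 'width': 0.9976183313938014} -0.0188
```

View pics/top0.png

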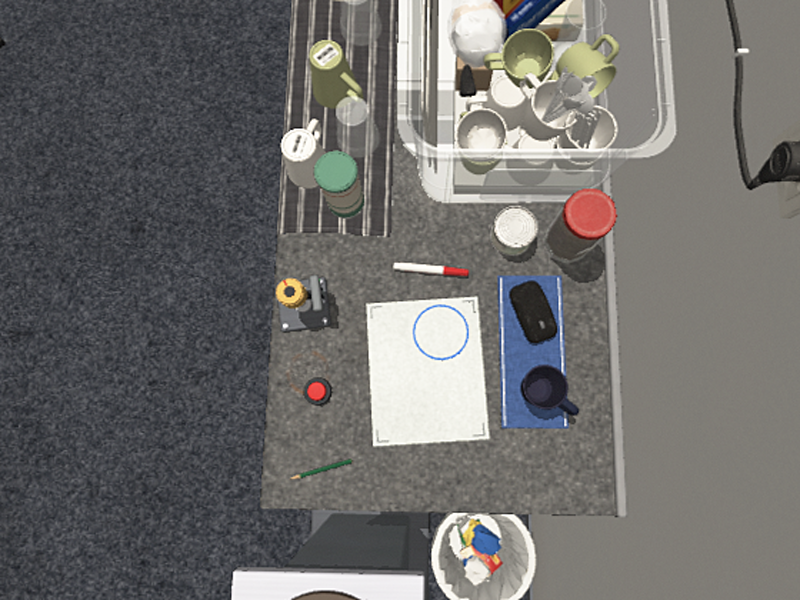

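View pics/side0.png

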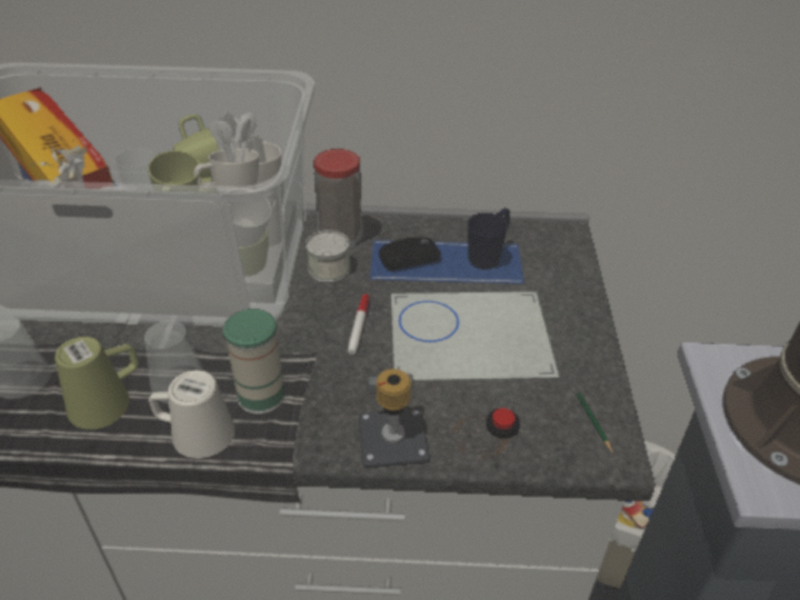

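The top view (800 px wide) shows the navy tall mug at (545,387) with its ear toward (575,411) and the mouse at (533,311), both on the pad. The felt pen is at (430,270), the ring at (441,332), the collar at (290,292) and the button at (317,391). I see no spoon on the worktop.

```bash
cat > m.py <<'E'
from h import *
d=dict(np.load('top.npz')); P=cloud(d); s=.7
def fit(mask,zl,zh):
    q=P[mask&(P[...,2]>zl)&(P[...,2]<zh)]; r=cv2.minAreaRect((q[:,:2]*1000).astype(np.float32)); return len(q),np.round(np.median(q,0),4),np.round(r[0],1),np.round(r[1],1),r[2], np.round(np.percentile(q[:,2],97),4)
def box(u0,v0,u1,v1):
    m=np.zeros((420,560),bool); m[int(v0*s):int(v1*s),int(u0*s):int(u1*s)]=1; return m
E
python3 - <<'E'
from m import *
for n,b,zl,zh in [('mouse',(500,275,565,350),.008,.05),('mug',(515,355,590,425),.072,.095),('mugall',(515,355,590,425),.01,.095),('pen',(385,255,480,285),.006,.03),('collar',(270,270,312,310),.1,.14),('collartop',(270,270,312,310),.06,.14),('shut',(305,378,330,405),.01,.08),('tin',(490,200,540,260),.045,.07)]:
    print(n,*fit(box(*b),zl,zh))
for n,u,v,z in [('ring',441,332,0),('mat1',368,303,0),('mat2',477,297,0),('mat3',488,438,0),('mat4',374,445,0),('pad1',499,277,0),('pad2',560,276,0),('pad3',566,427,0),('pad4',502,429,0)]:
    print(n,np.round(plane(d,u*s,v*s,z),4), np.round(w(d,u*s,v*s),4))
print(np.round(P[int(290*s),int(270*s):int(335*s)][:,:],3).tolist())
print(np.round(P[int(315*s),int(270*s):int(335*s):3][:,:],3).tolist())
E
```

```text
mouse 973 [ 0.5884 -0.3425  0.0308] [ 591.5 -344.5] [107.6  59.3] 23.000186920166016 0.0371
mug 252 [ 0.4413 -0.3735  0.0809] [ 456.  -360.7] [92.7 69.8] 80.0591812133789 0.0879
mugall 662 [ 0.4534 -0.3704  0.06  ] [ 455.9 -360.8] [92.9 69.9] 79.70987701416016 0.087
pen 297 [ 0.6662 -0.1642  0.0132] [ 667.2 -164.2] [134.4  16. ] 85.02655792236328 0.0175
collar 321 [0.5986 0.0612 0.1206] [599.6  63.1] [42.6 44.1] 1.5463732481002808 0.1243
collartop 387 [0.5987 0.0584 0.12  ] [602.1  56.8] [45.1 58.2] 19.22093391418457 0.1239
shut 239 [0.4449 0.0297 0.0182] [447.   31.1] [44.3 40.4] 1.7755910158157349 0.0242
tin 711 [ 0.7335 -0.3096  0.0545] [ 733.8 -309.8] [73.  74.2] 45.526336669921875 0.0585
ring [ 0.5534 -0.1854  0.    ] [ 0.5532 -0.1853  0.0012]
mat1 [ 0.6039 -0.0535  0.    ] [ 0.6033 -0.0538  0.0029]
mat2 [ 0.6179 -0.2495  0.    ] [ 0.618  -0.2496 -0.0008]
mat3 [ 0.3711 -0.2678  0.    ] [ 0.3711 -0.2677  0.0008]
mat4 [ 0.3556 -0.0719  0.    ] [ 0.3557 -0.072   0.0019]
pad1 [ 0.6554 -0.2894  0.    ] [ 0.6551 -0.2892  0.0013]
pad2 [ 0.6588 -0.3994  0.    ] [ 0.6592 -0.3997 -0.0014]
[... 783 characters left out ...]
.033, 0.087], [0.609, 0.031, 0.087], [0.609, 0.028, 0.087], [0.609, 0.026, 0.085], [0.609, 0.024, 0.087], [0.61, 0.022, 0.082], [0.609, 0.019, 0.084], [0.61, 0.017, 0.081], [0.624, 0.027, 0.013], [0.625, 0.025, 0.009], [0.625, 0.023, 0.008], [0.627, 0.022, -0.002], [0.627, 0.019, -0.003], [0.627, 0.017, -0.002], [0.627, 0.014, -0.001], [0.628, 0.012, -0.005]]
[[0.727, 0.368, -0.927], [0.581, 0.115, -0.002], [0.579, 0.105, 0.009], [0.579, 0.097, 0.009], [0.579, 0.088, 0.013], [0.579, 0.081, 0.011], [0.579, 0.073, 0.012], [0.579, 0.066, 0.012], [0.58, 0.059, 0.009], [0.579, 0.05, 0.013], [0.58, 0.043, 0.01], [0.58, 0.035, 0.011], [0.58, 0.028, 0.009], [0.58, 0.02, 0.013], [0.582, 0.014, -0.0]]
```

```bash
python3 - <<'E'
from h import *
d=dict(np.load('top.npz'));t=d['pixels']
a=cv2.resize(t[180:300,185:265],(400,600),interpolation=cv2.INTER_CUBIC)
b=cv2.resize(t[185:305,345:425],(400,600),interpolation=cv2.INTER_CUBIC)
cv2.imwrite('pics/crop1.png',np.hstack([a,b]))
E
```

```text
(no output)
```

View pics/crop1.png

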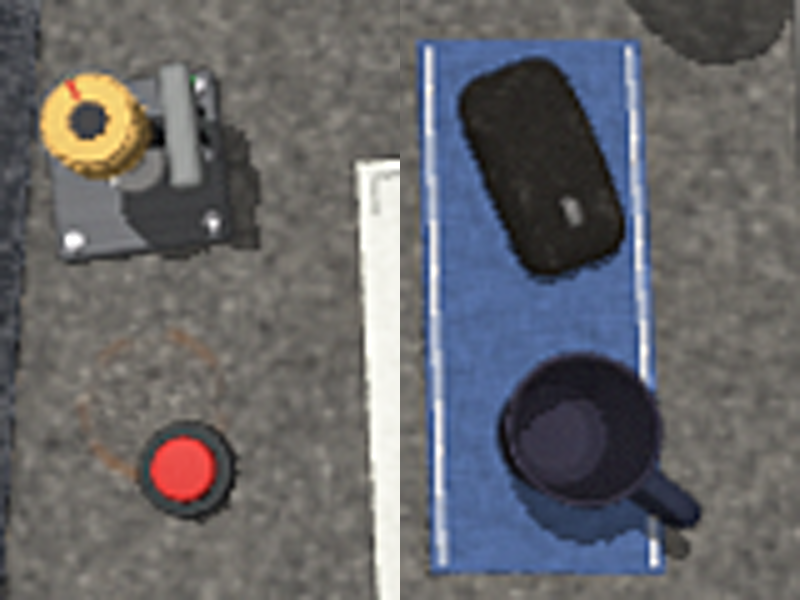

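The crop shows the collar top centred at (95,125) beside the grey webcam block at (180,125). The button cap is at (183,468). In the right half, the mug rim is centred at (580,430) with its ear to (690,515). There is no spoon, so the kit is the mouse, the pen and the tall mug.

```bash
cat >> h.py <<'E'
def go(x,y,z,yaw=None):
    "units to get from the measured pose to the target: shift first (current tool axes), then turn; yaw = world angle (deg) of tool y, mod 180"
    s=readout.observe(); M=R.from_rotvec(s['ee_rot']).as_matrix(); u=M.T@(np.array([x,y,z])-s['position'])/.04
    a=np.degrees(np.arctan2(M[1,1],M[0,1])); t=0 if yaw is None else -((yaw-a+90)%180-90)/4
    print('at',np.round(s['position'],4),'y-angle',round(a,1),'t',round(float(s['clock']),1),'w',round(s['width'],3),'| shift units',np.round(u,3),'turn units',round(t,2),'j7',round(s['joints'][6],2))
E
python3 - <<'E'
from m import *
# mug rim circle, lens height, canister
q=P[box(515,355,590,425)&(P[...,2]>.078)&(P[...,2]<.0845)]
from scipy.optimize import least_squares
f=least_squares(lambda p:np.hypot(q[:,0]-p[0],q[:,1]-p[1])-.0335,[.445,-.362],loss='soft_l1',f_scale=.002); print('mug',f.x,len(q))
print('axis via pixel',plane(d,381,271,.082),'ear',plane(d,403,288,.082))
wc=P[box(300,270,330,315)&(P[...,2]>.07)&(P[...,2]<.1)]; print('webcam top',np.median(wc,0),len(wc))
c=P[box(270,270,312,310)]; c=c[(c[:,2]>.11)]; rr=np.hypot(c[:,0]-.5996,c[:,1]-.063); k=(rr>.011)&(rr<.019); print('collar top z',c[k].mean(0),k.sum(),'rod',c[rr<.006].mean(0))
g=P[box(300,400,345,440)]; print('worktop z',np.median(g[:,2]))
b=P[box(308,383,326,400)]; print('button',np.median(b,0),plane(d,221.6,273.6,.025))
g=P[box(312,150,360,195)]; g=g[g[:,2]>.13]; print('canister',np.median(g,0))
go(.5996,.063,.2,-45)
E
```

```text
mug [ 0.45728221 -0.3507556 ] 167
axis via pixel [ 0.4560037  -0.34941256  0.082     ] ear [ 0.41858041 -0.39839767  0.082     ]
webcam top [0.60265787 0.02732279 0.08560207] 239
collar top z [0.59967868 0.06285043 0.12112314] 142 rod [0.5998573  0.06261477 0.12251485]
worktop z -0.0006093117837649986
button [0.44453543 0.02937139 0.02058872] [0.44514279 0.02735158 0.025     ]
canister [ 0.79483952 -0.00633544  0.14284589]
at [0.2738 0.5613 0.226 ] y-angle 64.0 t 0.1 w 0.998 | shift units [-12.782  -7.626   0.663] turn units -17.75 j7 -0.08
```

```bash
python3 -m creep '[[-0.8,-0.48,0,0,1],[-0.8,-0.48,0,0,1],[-0.8,-0.48,0,0,1],[-0.8,-0.48,0,0,1],[-0.8,-0.48,0,0,1],[-0.8,-0.48,0,0,1],[-0.8,-0.48,0,0,1],[-0.8,-0.48,0,0,1]]' 30
python3 -m creep '[[-0.8,-0.48,0,0,1],[-0.8,-0.48,0,0,1],[-0.8,-0.48,0,0,1],[-0.8,-0.48,0,0,1],[-0.8,-0.48,0,0,1],[-0.8,-0.48,0,0,1],[-0.8,-0.48,0,0,1],[-0.8,-0.48,0,0,1]]'
python3 -m creep '[[0,0,0,1,1],[0,0,0,1,1],[0,0,0,1,1],[0,0,0,1,1],[0,0,0,1,1],[0,0,0,1,1],[0,0,0,1,1],[0,0,0,1,1],[0,0,0,1,1],[0,0,0,1,1],[0,0,0,1,1],[0,0,0,1,1]]'
python3 -m creep '[[0,0,0,1,1],[0,0,0,1,1],[0,0,0,1,1],[0,0,0,1,1],[0,0,0,1,1],[0,0,0,1,1],[0,0,0,1,1],[0,0,0,1,1],[0,0,0,1,1],[0,0,0,1,1],[0,0,0,1,1],[0,0,0,1,1]]'
python3 -m creep '[[0,0,0,1,1],[0,0,0,1,1],[0,0,0,1,1],[0,0,0,0,1]]'
python3 -c "
from h import *
go(.5996,.063,.0935,-45)"
```

```text
clock: 1.1
position: [0.4371, 0.3102, 0.2265]
ee_rot: [-0.707, -3.061, 0.001]
force: [-0.1, -0.5, 0.7]
width: 1.001
gripper_force: 0.0
clock: 2.1
position: [0.5998, 0.0601, 0.2264]
ee_rot: [-0.706, -3.06, 0.0]
force: [-0.2, -0.8, 0.2]
width: 1.002
gripper_force: 0.0
clock: 3.6
position: [0.5992, 0.0612, 0.2263]
ee_rot: [-1.893, -2.506, 0.001]
force: [-0.2, -0.7, 0.2]
width: 0.998
gripper_force: 0.0
clock: 5.1
position: [0.5992, 0.0612, 0.2263]
ee_rot: [-2.749, -1.52, 0.001]
force: [-0.0, 1.4, 0.7]
width: 1.002
gripper_force: 0.0
clock: 5.6
position: [0.5992, 0.0613, 0.2263]
ee_rot: [-2.892, -1.228, 0.001]
force: [0.2, -0.6, -0.4]
width: 1.0
gripper_force: 0.0
at [0.5992 0.0613 0.2263] y-angle -44.0 t 5.6 w 1.0 | shift units [ 0.041 -0.022  3.321] turn units 0.26 j7 -0.66
```

```bash
python3 -m creep '[[0.04,-0.02,0.8,0,1],[0,0,0.8,0,1],[0,0,0.8,0,1],[0,0,0.6,0,1],[0,0,0.3,0,1],[0,0,0,0,0.3],[0,0,0,0,0.3],[0,0,0,0,0.3],[0,0,0,0,0.3],[0,0,0,0,0.3]]' 30
python3 -m creep '[[0,0,-0.007,-1,0.3],[0,0,-0.007,-1,0.3],[0,0,-0.007,-1,0.3],[0,0,-0.007,-1,0.3],[0,0,-0.007,-1,0.3],[0,0,-0.007,-1,0.3],[0,0,-0.007,-1,0.3],[0,0,-0.007,-1,0.3],[0,0,-0.007,-1,0.3],[0,0,-0.007,-1,0.3],[0,0,-0.007,-1,0.3],[0,0,-0.007,-1,0.3]]'
python3 -m creep '[[0,0,-0.007,-1,0.3],[0,0,-0.007,-1,0.3],[0,0,-0.007,-1,0.3],[0,0,-0.007,-1,0.3],[0,0,-0.007,-1,0.3],[0,0,-0.007,-1,0.3],[0,0,-0.007,-1,0.3],[0,0,-0.007,-1,0.3],[0,0,-0.007,-1,0.3],[0,0,-0.007,-1,0.3],[0,0,-0.007,-1,0.3],[0,0,-0.007,-1,0.3]]'
python3 -m creep '[[0,0,-0.007,-1,0.3],[0,0,-0.007,-1,0.3],[0,0,0,0,0.3],[0,0,0,0,1],[0,0,0,0,1],[0,0,0,0,1],[0,0,-0.6,0,1],[0,0,-0.8,0,1],[0,0,-0.8,0,1],[0,0,-0.6,0,1]]'
```

```text
clock: 6.85
position: [0.6001, 0.0629, 0.095]
ee_rot: [2.892, 1.228, 0.001]
force: [0.8, 0.3, 0.2]
width: 0.506
gripper_force: 0.0
clock: 8.35
position: [0.6011, 0.0624, 0.0983]
ee_rot: [2.139, 2.298, 0.002]
force: [3.6, -0.2, -3.3]
width: 0.45
gripper_force: 30.0
clock: 9.85
position: [0.6018, 0.0629, 0.1016]
ee_rot: [1.019, 2.968, 0.002]
force: [6.5, 1.1, -5.1]
width: 0.454
gripper_force: 30.0
clock: 11.1
position: [0.6001, 0.0629, 0.2155]
ee_rot: [0.813, 3.034, 0.001]
force: [-0.8, 0.4, 0.2]
width: 0.999
gripper_force: 0.0
```

```bash
python3 -c "
from h import *
go(.477,-.324,.17,52.6)"
```

```text
at [0.6001 0.0629 0.2155] y-angle 60.0 t 11.1 w 0.999 | shift units [-2.171 -9.915  1.133] turn units 1.85 j7 0.9
```

```bash
python3 -m creep '[[-0.18,-0.826,0,0,0.55],[-0.18,-0.826,0.1,0,0.55],[-0.18,-0.826,0.1,0,0.55],[-0.18,-0.826,0.1,0,0.55],[-0.18,-0.826,0.1,0,0.55],[-0.18,-0.826,0.1,0,0.55],[-0.18,-0.826,0.1,0,0.55],[-0.18,-0.826,0.1,0,0.55],[-0.18,-0.826,0.1,0,0.55],[-0.18,-0.826,0.1,0,0.55],[-0.18,-0.826,0.1,0,0.55],[-0.18,-0.826,0.1,0,0.55]]'
python3 -m creep '[[0,0,0,0.92,0.55],[0,0,0,0.92,0.55],[0,0,0,0,0.55]]'
python3 - <<'E'
from h import *
go(.477,-.324,.052,52.6)
snap('top'); snap('side')
from m import *
wc=P[box(300,270,330,315)&(P[...,2]>.07)&(P[...,2]<.11)]; print('webcam top',np.median(wc,0),len(wc))
c=P[box(270,270,312,310)]; c=c[(c[:,2]>.11)]; rr=np.hypot(c[:,0]-.5996,c[:,1]-.063); k=(rr>.011)&(rr<.019); print('collar top z',c[k].mean(0),k.sum(),'rod',c[rr<.006].mean(0))
t=d['pixels']; t2=dict(np.load('side.npz'))['pixels']
a=cv2.resize(t[180:240,185:265],(400,300),interpolation=cv2.INTER_CUBIC)
b=cv2.resize(t2[245:335,240:360],(400,300),interpolation=cv2.INTER_CUBIC)
cc=cv2.resize(t2[130:250,250:410],(400,300),interpolation=cv2.INTER_CUBIC); e=cv2.resize(t[180:330,240:440],(400,300),interpolation=cv2.INTER_CUBIC)
cv2.imwrite('pics/c2.png',np.vstack([np.hstack([a,b]),np.hstack([cc,e])]))
E
```

```text
clock: 12.6
position: [0.4761, -0.3246, 0.17]
ee_rot: [0.813, 3.034, 0.0]
force: [1.0, -0.1, 0.6]
width: 0.551
gripper_force: 0.0
clock: 12.98
position: [0.4764, -0.3236, 0.17]
ee_rot: [-1.006, -2.976, -0.0]
force: [0.6, 0.0, 0.0]
width: 0.553
gripper_force: 0.0
at [ 0.4764 -0.3236  0.17  ] y-angle 52.7 t 13.0 w 0.553 | shift units [-0.019  0.     2.949] turn units 0.01 j7 1.54
webcam top [0.60318167 0.02734179 0.09315574] 243
collar top z [0.59966306 0.06304349 0.12832479] 139 rod [0.59966357 0.06327528 0.12930387]
```

View pics/c2.png

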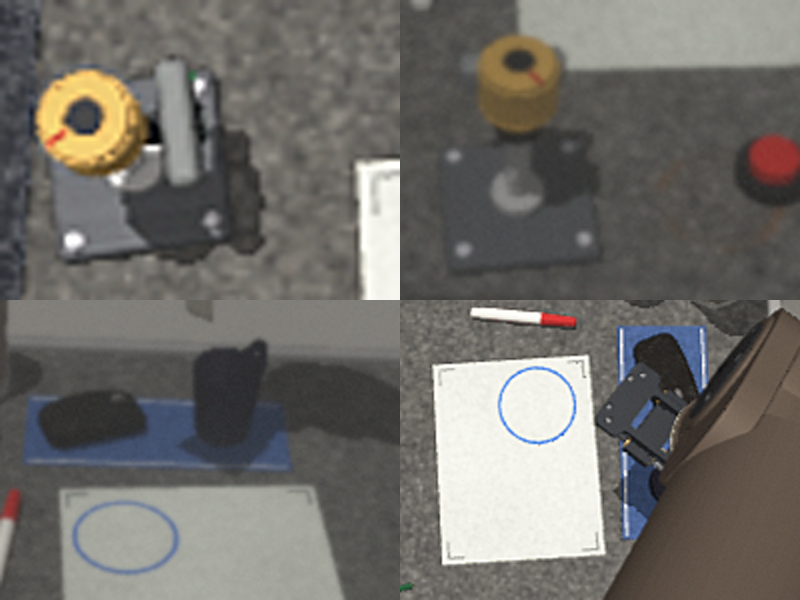

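The collar's red mark turned by about 93°, from upper-left to lower-left. Collar top at 128.3 mm and webcam top at 93.2 mm put the lens at about 82 mm, which is the tall mug's rim height. Next I grasp the mug.

```bash
python3 -m creep '[[0,0,0.6,0,0.55],[0,0,0.6,0,0.55],[0,0,0.6,0,0.55],[0,0,0.6,0,0.55],[0,0,0.4,0,0.55],[0,0,0.15,0,0.55],[0,0,0,0,0],[0,0,0,0,0],[0,0,0,0,0],[0,0,0,0,0],[0,0,0,0,0]]' 35
python3 -m creep '[[0,0,-0.3,0,0],[0,0,-0.4,0,0],[0,0,-0.4,0,0],[0,0,-0.4,0,0],[0,0,0,0,0]]'
python3 - <<'E'
from h import *
a=np.radians(52.7)
go(.554+.0325*np.cos(a),-.186+.0325*np.sin(a),.112)
E
```

```text
clock: 14.45
position: [0.4767, -0.3246, 0.0526]
ee_rot: [1.006, 2.975, -0.002]
force: [-2.5, -1.6, 9.4]
width: 0.081
gripper_force: 32.7
clock: 15.08
position: [0.4775, -0.3241, 0.1137]
ee_rot: [1.005, 2.973, -0.001]
force: [0.7, -0.7, -3.4]
width: 0.064
gripper_force: 36.0
at [ 0.4775 -0.3241  0.1137] y-angle 52.6 t 15.1 w 0.064 | shift units [0.576 4.718 0.043] turn units 0 j7 1.56
```

```bash
python3 -m creep '[[0.07,0.4,0,0,0],[0.07,0.6,0,0,0],[0.08,0.6,0,0,0],[0.08,0.6,0,0,0],[0.08,0.6,0,0,0],[0.08,0.6,0,0,0],[0.08,0.6,0,0,0],[0.04,0.48,0,0,0],[0,0.24,0,0,0],[0,0,0,0,0]]'
python3 - <<'E'
from h import *
a=np.radians(52.7)
go(.554+.0325*np.cos(a),-.186+.0325*np.sin(a),.053)
snap('top')
from m import *
q=P[box(405,290,480,370)&(P[...,2]>.13)&(P[...,2]<.16)]; print(len(q),np.median(q,0) if len(q) else 0)
cv2.imwrite('pics/c3.png',cv2.resize(d['pixels'][170:330,240:440],(750,600),interpolation=cv2.INTER_CUBIC))
E
```

```text
clock: 16.32
position: [0.5729, -0.1591, 0.1118]
ee_rot: [-1.005, -2.976, 0.0]
force: [-0.3, -0.7, -3.3]
width: 0.069
gripper_force: 36.0
at [ 0.5729 -0.1591  0.1118] y-angle 52.7 t 16.3 w 0.069 | shift units [-0.032 -0.01   1.469] turn units 0 j7 1.23
0 0
```

View pics/c3.png

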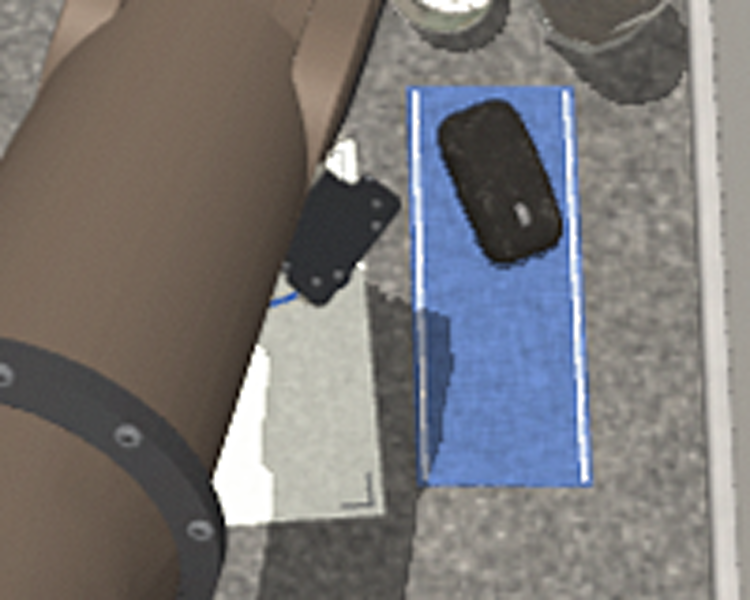

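The arm hides the ring here, but the mug has left the pad and is in the hand. I'll set it down and retreat.

```bash
python3 -m creep '[[-0.03,0,0.4,0,0],[0,0,0.4,0,0],[0,0,0.4,0,0],[0,0,0.2,0,0],[0,0,0.07,0,0],[0,0,0,0,0],[0,0,0,0,0.3],[0,0,0,0,0.5],[0,0,0,0,0.5],[0,0,0,0,0.5]]'
python3 -m creep '[[0,0,-0.5,0,0.5],[0,0,-0.7,0,0.5],[0,0,-0.7,0,0.5],[0,0,-0.7,0,0.5],[0,0,-0.4,0,0.5]]'
python3 -c "
from h import *
go(.591,-.3445,.12,113)"
```

```text
clock: 17.62
position: [0.5733, -0.1606, 0.0529]
ee_rot: [-1.007, -2.975, 0.001]
force: [-0.4, 0.1, 0.6]
width: 0.458
gripper_force: 0.0
clock: 18.25
position: [0.574, -0.1605, 0.1745]
ee_rot: [1.006, 2.975, 0.0]
force: [0.9, -1.2, -0.6]
width: 0.503
gripper_force: 0.0
at [ 0.574  -0.1605  0.1745] y-angle 52.6 t 18.2 w 0.503 | shift units [-3.128 -3.397  1.363] turn units -15.09 j7 1.22
```

```bash
python3 -m creep '[[-0.5,-0.55,0,0,0.5],[-0.65,-0.7,0,0,0.6],[-0.65,-0.7,0,0,0.7],[-0.65,-0.7,0,0,0.95],[-0.45,-0.5,0,0,0.95],[-0.23,-0.25,0.2,0,0.95],[0,0,0.3,-1,0.95],[0,0,0.3,-1,0.95],[0,0,0.3,-1,0.95],[0,0,0.26,-1,0.95],[0,0,0,-1,0.95],[0,0,0,-1,0.95]]'
python3 -m creep '[[0,0,0,-1,0.95],[0,0,0,-1,0.95],[0,0,0,-1,0.95],[0,0,0,-1,0.95],[0,0,0,-1,0.95],[0,0,0,-1,0.95],[0,0,0,-1,0.95],[0,0,0,-1,0.95],[0,0,0,-1,0.95],[0,0,0,0,0.95]]'
python3 - <<'E'
from h import *
go(.591,-.3445,.010,113)
snap('top')
from m import *
q=P[box(405,290,480,370)&(P[...,2]>.078)&(P[...,2]<.0845)]
from scipy.optimize import least_squares
f=least_squares(lambda p:np.hypot(q[:,0]-p[0],q[:,1]-p[1])-.0335,[.554,-.186],loss='soft_l1',f_scale=.002); print('mug',f.x,len(q))
cv2.imwrite('pics/c4.png',cv2.resize(d['pixels'][170:330,240:440],(750,600),interpolation=cv2.INTER_CUBIC))
E
```

```text
clock: 19.75
position: [0.5904, -0.3429, 0.1175]
ee_rot: [-0.36, -3.119, -0.002]
force: [0.0, -0.1, -0.1]
width: 0.951
gripper_force: 0.0
clock: 21.0
position: [0.5905, -0.3433, 0.118]
ee_rot: [0.617, -3.08, -0.002]
force: [-1.2, 0.3, 0.1]
width: 0.946
gripper_force: 0.0
at [ 0.5905 -0.3433  0.118 ] y-angle 112.7 t 21.0 w 0.946 | shift units [-0.    -0.037  2.699] turn units -0.08 j7 2.4
mug [ 0.55697101 -0.18025914] 157
```

View pics/c4.png

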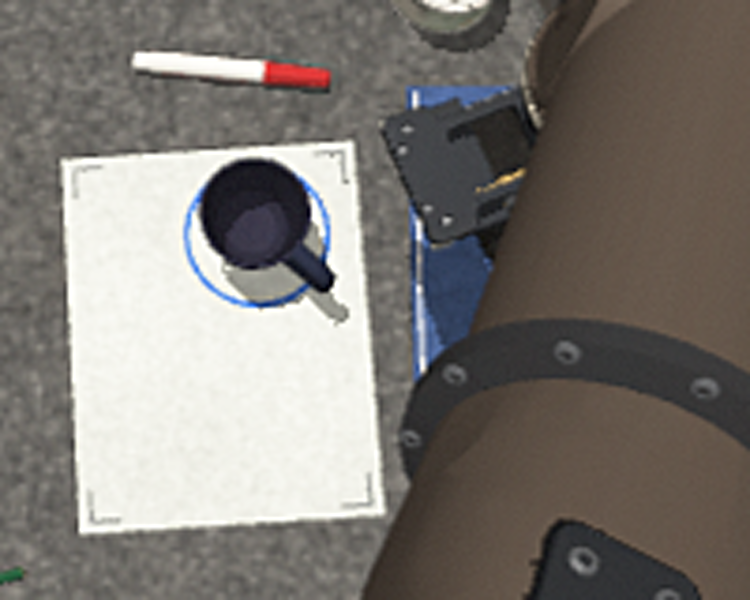

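The mug stands upright in the ring at about (0.557, -0.180), 6 mm off centre, and the pen is untouched. Next is the mouse.

```bash
python3 -m creep '[[0,-0.03,0.5,0,0.95],[0,0,0.6,0,0.95],[0,0,0.6,0,0.95],[0,0,0.5,0,0.95],[0,0,0.3,0,0.95],[0,0,0.18,0,0.95],[0,0,0,0,0],[0,0,0,0,0],[0,0,0,0,0],[0,0,0,0,0]]' 20
python3 -m creep '[[0,0,-0.3,0,0],[0,0,-0.5,0,0],[0,0,-0.6,0,0],[0,0,-0.6,0,0],[0,0,-0.6,0,0],[0,0,-0.4,0,0],[0,0,0,0,0]]'
python3 -c "
from h import *
go(.425,-.12,.13)"
```

```text
clock: 22.3
position: [0.5915, -0.3457, 0.0123]
ee_rot: [-0.616, 3.08, -0.001]
force: [-0.2, 0.1, 3.0]
width: 0.641
gripper_force: 20.0
clock: 23.18
position: [0.592, -0.3459, 0.1336]
ee_rot: [-0.616, 3.078, -0.003]
force: [0.3, 1.2, -1.4]
width: 0.638
gripper_force: 20.0
at [ 0.592  -0.3459  0.1336] y-angle 112.6 t 23.2 w 0.638 | shift units [1.679 6.819 0.07 ] turn units 0 j7 2.41
```

```bash
python3 -m creep '[[0.1,0.4,0,0,0],[0.17,0.7,0,0,0],[0.19,0.75,0,0,0],[0.19,0.75,0,0,0],[0.19,0.75,0,0,0],[0.19,0.75,0,0,0],[0.19,0.75,0,0,0],[0.19,0.75,0,0,0],[0.17,0.7,0,0,0],[0.1,0.52,0,0,0],[0,0,0,0,0]]'
python3 -m creep '[[0,0,0.6,0,0],[0,0,0.6,0,0],[0,0,0.6,0,0],[0,0,0.6,0,0],[0,0,0.4,0,0],[0,0,0.15,0,0],[0,0,0,0,0]]'
python3 -c "
from h import *
go(.425,-.12,.0125)"
```

```text
clock: 24.55
position: [0.4233, -0.1184, 0.1314]
ee_rot: [0.619, -3.079, -0.001]
force: [-0.2, -0.9, -1.2]
width: 0.635
gripper_force: 20.0
clock: 25.42
position: [0.4244, -0.1199, 0.0134]
ee_rot: [0.616, -3.08, 0.0]
force: [-0.4, 0.9, -0.4]
width: 0.635
gripper_force: 20.0
at [ 0.4244 -0.1199  0.0134] y-angle 112.6 t 25.4 w 0.635 | shift units [-0.014 -0.008  0.023] turn units 0 j7 2.05
```

```bash
python3 -m creep '[[0,0,0.02,0,0.7],[0,0,0,0,0.8],[0,0,0,0,0.8],[0,0,-0.5,0,0.8],[0,0,-0.7,0,0.8],[0,0,-0.8,0,0.8],[0,0,-0.8,0,0.8],[0,0,-0.8,0,0.5]]'
python3 -c "
from h import *
go(.667,-.164,.12,-5)"
```

```text
clock: 26.42
position: [0.4239, -0.1195, 0.1581]
ee_rot: [-0.616, 3.08, -0.0]
force: [0.9, 0.9, -0.6]
width: 0.736
gripper_force: 0.0
at [ 0.4239 -0.1195  0.1581] y-angle 112.6 t 26.4 w 0.736 | shift units [-5.18  -3.365  0.957] turn units -15.59 j7 2.09
```

```bash
python3 -m creep '[[-0.5,-0.32,0,0,0.4],[-0.7,-0.46,0,0,0.4],[-0.8,-0.52,0,0,0.4],[-0.8,-0.52,0,0,0.4],[-0.8,-0.52,0,0,0.4],[-0.7,-0.46,0,0,0.4],[-0.6,-0.39,0,0,0.4],[-0.28,-0.18,0,0,0.4],[0,0,0,1,0.4],[0,0,0,1,0.4],[0,0,0,1,0.4],[0,0,0,1,0.4]]'
python3 -m creep '[[0,0,0,1,0.4],[0,0,0,1,0.4],[0,0,0,1,0.4],[0,0,0,1,0.4],[0,0,0,1,0.4],[0,0,0,1,0.4],[0,0,0,1,0.4],[0,0,0,1,0.4],[0,0,0,1,0.4],[0,0,0,1,0.4],[0,0,0,1,0.4],[0,0,0,1,0.4]]'
python3 -m creep '[[0,0,0,1,0.4],[0,0,0,1,0.4],[0,0,0,1,0.4],[0,0,0,1,0.4],[0,0,0,1,0.4],[0,0,0,1,0.4],[0,0,0,1,0.4],[0,0,0,1,0.4],[0,0,0,1,0.4],[0,0,0,1,0.4],[0,0,0,1,0.4],[0,0,0,1,0.4]]'
python3 -m creep '[[0,0,0,1,0.4],[0,0,0,0.3,0.4],[0,0,0,0,0.4]]'
python3 - <<'E'
from h import *
snap('top')
from m import *
for n,b,zl,zh in [('mouse',(370,360,480,440),.008,.05),('pen',(385,255,480,285),.006,.03)]:
  try: print(n,*fit(box(*b),zl,zh))
  except Exception as e: print(e)
go(.667,-.164,.003,-5)
cv2.imwrite('pics/c5.png',cv2.resize(d['pixels'][170:330,180:393],(800,600),interpolation=cv2.INTER_CUBIC))
E
```

```text
clock: 27.92
position: [0.667, -0.1641, 0.1568]
ee_rot: [0.178, -3.136, -0.0]
force: [-0.6, -0.7, 0.1]
width: 0.399
gripper_force: 0.0
clock: 29.42
position: [0.667, -0.1641, 0.1569]
ee_rot: [-1.113, -2.938, -0.0]
force: [-0.3, -0.2, -0.1]
width: 0.398
gripper_force: 0.0
clock: 30.92
position: [0.667, -0.164, 0.1568]
ee_rot: [-2.211, -2.231, -0.0]
force: [0.1, -0.7, 0.8]
width: 0.401
gripper_force: 0.0
clock: 31.3
position: [0.6671, -0.1641, 0.1568]
ee_rot: [-2.307, -2.132, 0.0]
force: [0.4, -0.4, 0.7]
width: 0.401
gripper_force: 0.0
mouse 1029 [ 0.4247 -0.1196  0.0308] [ 425.  -119.3] [107.2  60. ] 21.9388427734375 0.037
pen 58 [ 0.6613 -0.2155  0.0131] [ 663.3 -216.8] [28.5 13.9] 88.81362915039062 0.0167
at [ 0.6672 -0.1641  0.1568] y-angle -4.5 t 31.4 w 0.398 | shift units [ 2.000e-03 -5.000e-03  3.845e+00] turn units 0.13 j7 0.34
```

View pics/c5.png

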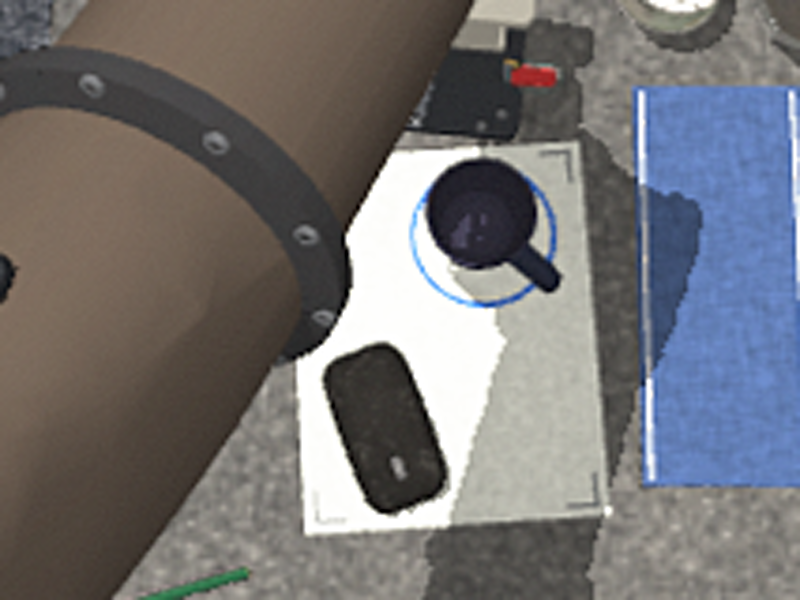

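The mouse lies on the mat at (0.425, -0.119) and the pen's cap is where it was. With a centred pen grasp the gripper body would hit the mug. I'll grip the pen's white end instead, yawed by 10°.

```bash
python3 -m creep '[[-0.56,-0.01,0,0,0.4],[-0.57,-0.01,0,0,0.4],[0,0,0.5,1,0.4],[0,0,0.5,1,0.4],[0,0,0.5,0.6,0.4],[0,0,0.5,0,0.4],[0,0,0,0,0.4]]'
python3 -c "
from h import *
go(.671,-.119,.003,-15)"
```

```text
clock: 32.22
position: [0.6616, -0.2092, 0.0748]
ee_rot: [-2.489, -1.913, 0.003]
force: [-0.3, -0.6, 0.1]
width: 0.402
gripper_force: 0.0
at [ 0.6616 -0.2092  0.0748] y-angle -14.9 t 32.2 w 0.402 | shift units [ 2.239 -0.347  1.795] turn units 0.02 j7 0.28
```

```bash
python3 -m creep '[[0.4,-0.06,0,0,0.4],[0.6,-0.1,0,0,0.4],[0.6,-0.09,0,0,0.4],[0.44,-0.07,0,0,0.4],[0.2,-0.03,0,0,0.4],[0,0,0.5,0,0.4],[0,0,0.5,0,0.4],[0,0,0.4,0,0.4],[0,0,0.25,0,0.4],[0,0,0.12,0,0.4],[0,0,0,0,0.4]]'
python3 -c "
from h import *
go(.671,-.119,.003,-15)"
```

```text
clock: 33.6
position: [0.6724, -0.1192, 0.0059]
ee_rot: [-2.492, -1.913, 0.0]
force: [-0.2, -0.2, -0.6]
width: 0.4
gripper_force: 0.0
at [ 0.6724 -0.1192  0.0059] y-angle -15.0 t 33.6 w 0.4 | shift units [-0.005 -0.035  0.072] turn units 0.01 j7 0.19
```

```bash
python3 -m creep '[[0,-0.03,0.07,0,0.4],[0,0,0,0,0],[0,0,0,0,0],[0,0,0,0,0],[0,0,0,0,0],[0,0,-0.3,0,0],[0,0,-0.5,0,0],[0,0,-0.7,0,0],[0,0,-0.7,0,0],[0,0,-0.7,0,0],[0,0,-0.5,0,0]]' 20
python3 -c "
from h import *
go(.39,-.228,.13)"
```

```text
clock: 34.98
position: [0.6719, -0.119, 0.142]
ee_rot: [2.491, 1.912, 0.003]
force: [-0.9, -0.1, -1.0]
width: 0.14
gripper_force: 19.9
at [ 0.6719 -0.119   0.142 ] y-angle -15.0 t 35.0 w 0.14 | shift units [-4.454 -6.104  0.284] turn units 0 j7 0.13
```

```bash
python3 -m creep '[[-0.25,-0.35,0,0,0],[-0.5,-0.68,0,0,0],[-0.5,-0.68,0,0,0],[-0.5,-0.68,0,0,0],[-0.5,-0.68,0,0,0],[-0.5,-0.68,0,0,0],[-0.5,-0.68,0,0,0],[-0.5,-0.68,0,0,0],[-0.45,-0.62,0,0,0],[-0.25,-0.36,0,0,0],[0,0,0,0,0]]'
python3 -m creep '[[0,0,0,-1,0],[0,0,0,-1,0],[0,0,0,-1,0],[0,0,0,-1,0],[0,0,0,-1,0],[0,0,0,-1,0],[0,0,0,-1,0],[0,0,0,-1,0],[0,0,0,-1,0],[0,0,0,-1,0],[0,0,0,-1,0],[0,0,0,-1,0]]'
python3 -m creep '[[0,0,0,-1,0],[0,0,0,-1,0],[0,0,0,-1,0],[0,0,0,-1,0],[0,0,0,-1,0],[0,0,0,-1,0],[0,0,0,-1,0],[0,0,0,-1,0],[0,0,0,-1,0],[0,0,0,-1,0],[0,0,0,-1,0],[0,0,0,-1,0]]'
python3 - <<'E'
from h import *
snap('top');d=snap('side')
from m import *
go(.39,-.228,.005)
d2=dict(np.load('side.npz'))
cv2.imwrite('pics/c6.png',np.hstack([cv2.resize(x,(400,600),interpolation=cv2.INTER_CUBIC) for x in (d['pixels'][180:330,285:385],d2['pixels'][130:280,300:400])]))
E
```

```text
clock: 36.35
position: [0.3896, -0.228, 0.1396]
ee_rot: [2.493, 1.911, 0.001]
force: [0.4, -0.3, -0.9]
width: 0.144
gripper_force: 19.9
clock: 37.85
position: [0.3916, -0.2272, 0.1393]
ee_rot: [1.493, 2.764, 0.0]
force: [-0.4, -1.1, -0.5]
width: 0.14
gripper_force: 19.9
clock: 39.35
position: [0.3915, -0.2272, 0.1393]
ee_rot: [0.24, 3.132, 0.0]
force: [0.0, 0.2, -0.2]
width: 0.14
gripper_force: 19.9
at [ 0.3914 -0.2273  0.1393] y-angle 81.2 t 39.5 w 0.143 | shift units [ 0.034 -0.024  3.357] turn units 0 j7 1.91
```

View pics/c6.png

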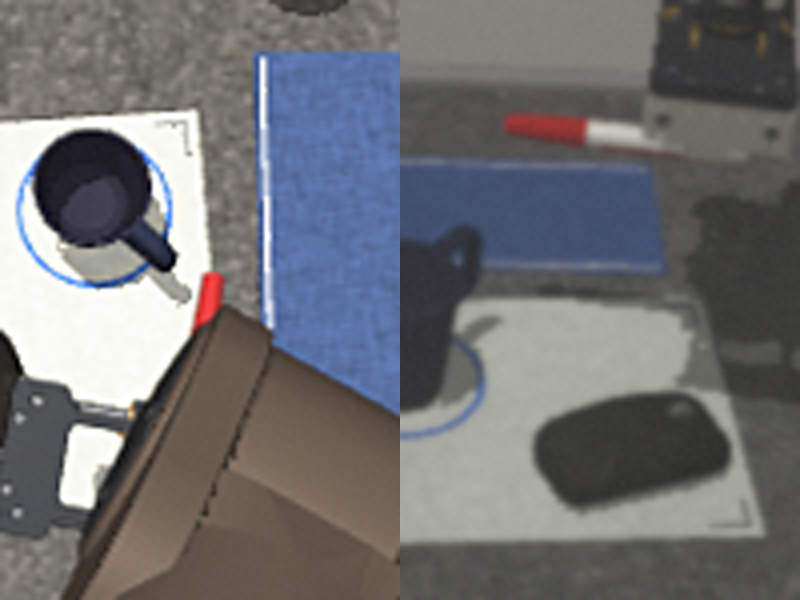

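The pen is held level, with its cap pointing away from the robot and clear of the mug's ear. I'll lower it.

```bash
python3 -m creep '[[0,0,0.6,0,0],[0,0,0.7,0,0],[0,0,0.7,0,0],[0,0,0.6,0,0],[0,0,0.4,0,0],[0,0,0.25,0,0],[0,0,0.13,0,0],[0,0,0,0,0.3],[0,0,0,0,0.3],[0,0,-0.3,0,0.3],[0,0,-0.7,0,0.3],[0,0,-0.8,0,0.3]]'
python3 -m creep '[[0,0,-0.8,0,0.3],[0,0,-0.7,0,0]]'
python3 - <<'E'
from h import *
go(.4445,.0285,.12)
E
```

```text
clock: 40.95
position: [0.3897, -0.2277, 0.0776]
ee_rot: [-0.246, -3.132, -0.0]
force: [0.1, 0.1, 0.4]
width: 0.297
gripper_force: 0.0
clock: 41.2
position: [0.39, -0.2279, 0.1383]
ee_rot: [0.246, 3.13, -0.001]
force: [-0.5, 0.3, -0.5]
width: 0.236
gripper_force: 0.0
at [ 0.39   -0.2279  0.1383] y-angle 81.0 t 41.2 w 0.236 | shift units [-0.344  6.543  0.457] turn units 0 j7 1.92
```

```bash
python3 -m creep '[[-0.02,0.4,0,0,0],[-0.04,0.75,0,0,0],[-0.04,0.75,0,0,0],[-0.04,0.75,0,0,0],[-0.04,0.75,0,0,0],[-0.04,0.75,0,0,0],[-0.04,0.75,0,0,0],[-0.04,0.75,0,0,0],[-0.03,0.55,0,0,0],[-0.02,0.35,0,0,0],[0,0,0,0,0]]'
python3 - <<'E'
from h import *
go(.4445,.0285,.03)
snap('top')
from m import *
for n,b,zl,zh in [('mouse',(370,360,480,440),.008,.05),('pen',(440,345,490,450),.006,.03),('mug',(405,290,480,370),.078,.0845)]:
  try: print(n,*fit(box(*b),zl,zh))
  except Exception as e: print(e)
q=P[box(435,350,495,450)]; k=(q[:,2]>.007)&(q[:,2]<.025)&(q[:,1]<-.17)&(q[:,0]<.51);print(len(q[k]),cv2.minAreaRect((q[k][:,:2]*1000).astype(np.float32)))
b=P[box(295,370,340,412)]; rr=np.hypot(b[:,0]-.4445,b[:,1]-.0285)
for lo,hi in((0,.006),(.006,.012),(.012,.017),(.017,.022),(.022,.03)): k=(rr>lo)&(rr<hi); print(lo,np.median(b[k,2]) if k.any() else None,k.sum())
cv2.imwrite('pics/c7.png',cv2.resize(d['pixels'][180:330,200:400],(800,600),interpolation=cv2.INTER_CUBIC))
E
```

```text
clock: 42.58
position: [0.4448, 0.0294, 0.1365]
ee_rot: [0.243, 3.131, 0.0]
force: [-0.1, 0.5, 0.2]
width: 0.004
gripper_force: 0.0
at [0.4448 0.0294 0.1365] y-angle 81.1 t 42.6 w 0.004 | shift units [ 0.005 -0.023  2.663] turn units 0 j7 1.27
mouse 1293 [ 0.4232 -0.1266  0.0289] [ 424.1 -146.8] [138.2 109.3] 89.46302795410156 0.0368
pen 321 [ 0.4147 -0.2036  0.0135] [ 437.2 -200.8] [163.8  58.6] 12.800244331359863 0.0181
mug 145 [ 0.5488 -0.193   0.0809] [ 555.5 -189.4] [91.6 70.1] 78.39183807373047 0.0841
314 ((430.8448486328125, -202.37307739257812), (155.62918090820312, 31.094608306884766), 2.240814685821533)
0 None 0
0.006 None 0
0.012 None 0
0.017 None 0
0.022 None 0
```

View pics/c7.png

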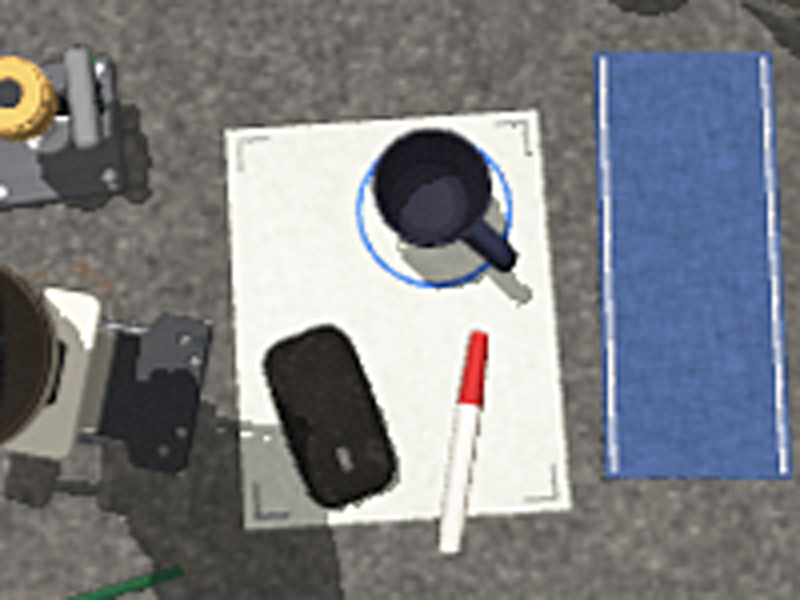

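The mouse, pen and mug are all on the mat. The pen has shifted a little, with its middle at about (464,441), but it is well inside the mat. Next I press the shutter.

```bash
python3 -m creep '[[0,-0.02,0.5,0,0],[0,0,0.6,0,0],[0,0,0.6,0,0],[0,0,0.5,0,0],[0,0,0.3,0,0],[0,0,0.1,0,0],[0,0,0,0,0]]'
python3 -m creep '[[0,0,0.05,0,0],[0,0,0.05,0,0],[0,0,0.05,0,0],[0,0,0,0,0]]'
```

```text
clock: 43.5
position: [0.4446, 0.0278, 0.0322]
ee_rot: [0.246, 3.132, -0.0]
force: [0.5, 0.1, 0.3]
width: 0.007
gripper_force: 0.0
clock: 44.0
position: [0.4444, 0.0281, 0.0259]
ee_rot: [-0.245, -3.132, 0.0]
force: [-0.0, -0.7, -0.7]
width: 0.007
gripper_force: 0.0
```

```bash
python3 -m creep '[[0,0,0.05,0,0],[0,0,0.05,0,0],[0,0,0,0,0]]'
python3 -m creep '[[0,0,0.05,0,0],[0,0,0,0,0]]'
python3 -m creep '[[0,0,0.05,0,0],[0,0,0,0,0]]'
```

```text
clock: 44.38
position: [0.4445, 0.0281, 0.0219]
ee_rot: [-0.246, -3.132, -0.0]
force: [0.4, -0.5, 1.6]
width: 0.008
gripper_force: 0.6
clock: 44.62
position: [0.4445, 0.0281, 0.02]
ee_rot: [0.245, 3.132, 0.0]
force: [-0.1, -0.3, 1.3]
width: 0.004
gripper_force: 1.1
clock: 44.88
position: [0.4446, 0.0281, 0.018]
ee_rot: [0.245, 3.132, 0.0]
force: [0.1, -0.1, 3.3]
width: 0.009
gripper_force: 1.5
```

```bash
python3 -m creep '[[0,0,0.04,0,0],[0,0,0,0,0]]'
python3 -m creep '[[0,0,0.03,0,0],[0,0,0,0,0],[0,0,0,0,0],[0,0,0,0,0],[0,0,0,0,0]]'
```

```text
clock: 45.12
position: [0.4445, 0.0281, 0.0164]
ee_rot: [0.245, 3.132, 0.0]
force: [0.4, 0.0, 4.2]
width: 0.003
gripper_force: 1.9
clock: 45.75
position: [0.4446, 0.0281, 0.016]
ee_rot: [0.246, 3.131, 0.0]
force: [-4.7, 0.2, 19.8]
width: 0.003
gripper_force: 9.6
```

The button bottomed at 16 mm with 20 N and was held for over half a second, so the first photo is taken. I'll release it and fetch the pen.

```bash
python3 -m creep '[[0,0,-0.1,0,0],[0,0,-0.4,0,0],[0,0,-0.7,0,0],[0,0,-0.8,0,0],[0,0,-0.7,0,0],[0,0,-0.4,0,0]]'
python3 - <<'E'
from h import *
snap('top')
from m import *
f=lambda x,y:plane(d,200+x/4,180+y/4,.008)
a,b=f(478,332),f(450,550); c=(a+b)/2; print(a,b,c,np.linalg.norm(a-b)); ang=np.degrees(np.arctan2(*(a-b)[1::-1])); print(ang)
m=cv2.inRange(cv2.cvtColor(d['pixels'],cv2.COLOR_BGR2HSV),(0,0,0),(255,255,255))
q=P[box(440,345,500,460)]; k=(q[:,2]>.008)&(q[:,2]<.022)&(abs((q[:,:2]-c[:2])@np.array([-np.sin(np.radians(ang)),np.cos(np.radians(ang))]))<.02); q=q[k]; print(len(q),cv2.minAreaRect((q[:,:2]*1000).astype(np.float32)))
go(c[0],c[1],.12,ang+90)
E
```

```text
clock: 46.5
position: [0.4448, 0.0281, 0.1404]
ee_rot: [0.245, 3.131, 0.001]
force: [-0.1, -0.4, -0.4]
width: 0.003
gripper_force: 0.0
[ 0.47607889 -0.21266546  0.008     ] [ 0.34428698 -0.19621485  0.008     ] [ 0.41018293 -0.20444015  0.008     ] 0.1328146469425619
-7.115007051458907
322 ((411.2381591796875, -202.9891815185547), (15.64077091217041, 134.2393035888672), 82.54093933105469)
at [0.4455 0.0282 0.1417] y-angle 81.0 t 46.5 w 0.004 | shift units [-0.033 -5.882  0.536] turn units -0.46 j7 1.27
```

```bash
python3 -m creep '[[0,-0.35,0,0,0.3],[0,-0.7,0,0,0.3],[0,-0.7,0,0,0.3],[0,-0.75,0,0,0.3],[0,-0.75,0,0,0.3],[0,-0.75,0,0,0.3],[0,-0.75,0,0,0.3],[0,-0.7,0,0,0.3],[-0.02,-0.4,0.5,-0.4,0.3],[0,0,0.6,0,0.3],[0,0,0,0,0.3]]'
python3 -c "
from h import *
go(.411,-.2035,.003,83)"
```

```text
clock: 47.92
position: [0.4062, -0.2034, 0.0931]
ee_rot: [-0.204, -3.13, -0.001]
force: [-0.1, 0.1, 0.5]
width: 0.303
gripper_force: 0.0
at [ 0.4062 -0.2034  0.0931] y-angle 82.5 t 47.9 w 0.303 | shift units [-0.131  0.013  2.252] turn units -0.11 j7 1.9
```

```bash
python3 -m creep '[[-0.13,0.01,0.5,0,0.3],[0,0,0.6,0,0.3],[0,0,0.6,0,0.3],[0,0,0.35,0,0.3],[0,0,0.2,0,0.3],[0,0,0,0,0],[0,0,0,0,0],[0,0,0,0,0],[0,0,0,0,0]]' 20
python3 -m creep '[[0,0,-0.4,0,0],[0,0,-0.6,0,0],[0,0,-0.7,0,0],[0,0,-0.7,0,0],[0,0,0,0,0]]'
python3 -c "
from h import *
go(.45,-.345,.10)"
```

```text
clock: 49.05
position: [0.4143, -0.2036, 0.0056]
ee_rot: [0.202, 3.134, -0.0]
force: [-0.3, -0.6, 2.0]
width: 0.16
gripper_force: 20.0
clock: 49.68
position: [0.4154, -0.204, 0.103]
ee_rot: [0.202, 3.131, -0.001]
force: [0.6, -1.4, 0.2]
width: 0.163
gripper_force: 20.0
at [ 0.4154 -0.204   0.103 ] y-angle 82.6 t 49.7 w 0.163 | shift units [-1.311 -3.386  0.082] turn units 0 j7 1.9
```

```bash
python3 -m creep '[[-0.13,-0.34,0,0,0],[-0.26,-0.68,0,0,0],[-0.26,-0.68,0,0,0],[-0.26,-0.68,0,0,0],[-0.26,-0.68,0,0,0],[-0.14,-0.33,0,0,0],[0,0,0.5,0,0],[0,0,0.6,0,0],[0,0,0.6,0,0],[0,0,0.4,0,0],[0,0,0.2,0,0],[0,0,0.05,0,0]]'
python3 -m creep '[[0,0,0.03,0,0],[0,0,0,0,0],[0,0,0,0,0.3],[0,0,0,0,0.3],[0,0,-0.4,0,0.3],[0,0,-0.7,0,0.3],[0,0,-0.8,0,0.5],[0,0,-0.8,0,0.9],[0,0,-0.6,0,0.9],[0,0,0,0,0.9]]'
python3 -c "
from h import *
go(.425,-.1193,.12,112)"
```

```text
clock: 51.18
position: [0.4485, -0.3447, 0.0069]
ee_rot: [-0.202, -3.135, -0.0]
force: [0.2, -0.9, 0.4]
width: 0.165
gripper_force: 20.0
clock: 52.42
position: [0.4498, -0.3456, 0.1409]
ee_rot: [0.202, 3.131, -0.003]
force: [0.4, -0.3, -0.4]
width: 0.683
gripper_force: 0.0
at [ 0.4498 -0.3456  0.1409] y-angle 82.6 t 52.4 w 0.683 | shift units [1.342 5.532 0.508] turn units -7.34 j7 2.13
```

```bash
python3 -m creep '[[0.1,0.4,0,0,0.95],[0.17,0.7,0,0,0.95],[0.18,0.74,0,0,0.95],[0.18,0.74,0,0,0.95],[0.18,0.74,0,0,0.95],[0.18,0.74,0,0,0.95],[0.18,0.74,0,0,0.95],[0.11,0.45,0,0,0.95],[0.06,0.28,0,0,0.95]]'
python3 -m creep '[[0,0,0,-1,0.95],[0,0,0,-1,0.95],[0,0,0,-1,0.95],[0,0,0,-1,0.95],[0,0,0,-1,0.95],[0,0,0,-1,0.95],[0,0,0,-1,0.95],[0,0,0.4,-0.3,0.95],[0,0,0,0,0.95]]'
python3 - <<'E'
from h import *
go(.425,-.1193,.010,112)
snap('top')
from m import *
cv2.imwrite('pics/c8.png',cv2.resize(d['pixels'][180:330,200:400],(800,600),interpolation=cv2.INTER_CUBIC))
q=P[box(490,340,580,440)]; k=(q[:,2]>.008)&(q[:,2]<.022); q=q[k]; print('pen',len(q),cv2.minAreaRect((q[:,:2]*1000).astype(np.float32)))
E
```

```text
clock: 53.55
position: [0.4226, -0.1166, 0.1374]
ee_rot: [-0.199, -3.133, -0.001]
force: [0.2, -0.0, -0.1]
width: 0.95
gripper_force: 0.0
clock: 54.68
position: [0.4225, -0.1182, 0.121]
ee_rot: [0.594, -3.082, -0.001]
force: [-0.8, 0.9, 0.6]
width: 0.948
gripper_force: 0.0
at [ 0.4225 -0.1182  0.121 ] y-angle 111.8 t 54.7 w 0.948 | shift units [-0.054 -0.052  2.775] turn units -0.05 j7 2.14
pen 327 ((445.9996032714844, -343.9441833496094), (15.120674133300781, 134.92703247070312), 82.36963653564453)
```

View pics/c8.png

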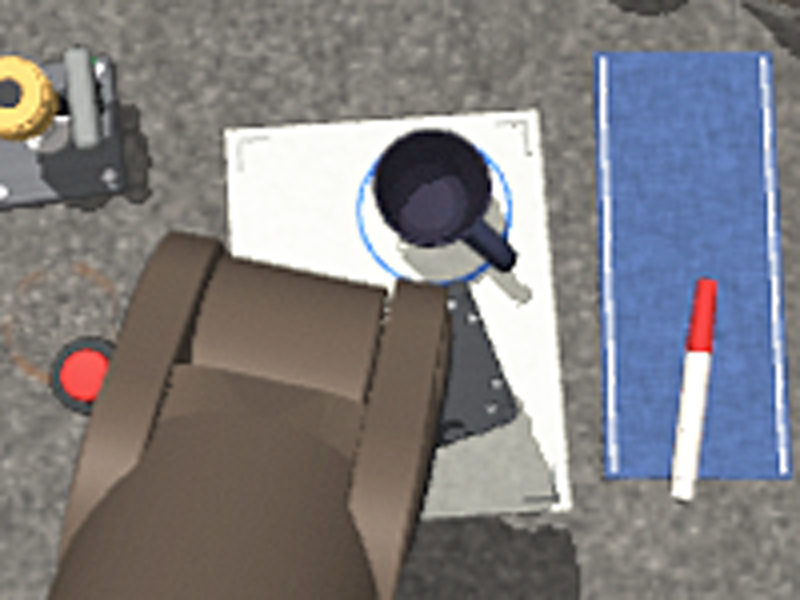

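The pen lies flat on the pad at (0.446, -0.344), and the mug is still in its ring. The mouse goes next.

```bash
python3 -m creep '[[-0.05,-0.05,0.5,0,0.95],[0,0,0.6,0,0.95],[0,0,0.6,0,0.95],[0,0,0.55,0,0.95],[0,0,0.35,0,0.95],[0,0,0.15,0,0.95],[0,0,0,0,0],[0,0,0,0,0],[0,0,0,0,0],[0,0,0,0,0]]' 20
python3 -m creep '[[0,0,-0.3,0,0],[0,0,-0.5,0,0],[0,0,-0.6,0,0],[0,0,-0.6,0,0],[0,0,-0.6,0,0],[0,0,-0.4,0,0],[0,0,0,0,0]]'
python3 -c "
from h import *
go(.588,-.345,.13)"
```

```text
clock: 55.98
position: [0.4267, -0.1196, 0.0124]
ee_rot: [-0.595, 3.084, -0.0]
force: [-0.5, 0.3, 5.1]
width: 0.639
gripper_force: 20.0
clock: 56.85
position: [0.4271, -0.1197, 0.1334]
ee_rot: [-0.594, 3.082, -0.001]
force: [-0.2, 0.7, -0.9]
width: 0.638
gripper_force: 20.0
at [ 0.4271 -0.1197  0.1334] y-angle 111.8 t 56.9 w 0.638 | shift units [-1.64  -6.725  0.098] turn units 0 j7 2.14
```

```bash
python3 -m creep '[[-0.1,-0.4,0,0,0],[-0.18,-0.7,0,0,0],[-0.19,-0.75,0,0,0],[-0.19,-0.75,0,0,0],[-0.19,-0.75,0,0,0],[-0.19,-0.75,0,0,0],[-0.19,-0.75,0,0,0],[-0.19,-0.75,0,0,0],[-0.18,-0.7,0,0,0],[-0.12,-0.4,0,0,0],[0,0,0,0,0]]'
python3 -m creep '[[0,0,0.6,0,0],[0,0,0.6,0,0],[0,0,0.6,0,0],[0,0,0.6,0,0],[0,0,0.4,0,0],[0,0,0.18,0,0],[0,0,0,0,0],[0,0,0.02,0,0.7],[0,0,0,0,0.8],[0,0,0,0,0.8]]'
python3 -m creep '[[0,0,-0.5,0,0.8],[0,0,-0.7,0,0.8],[0,0,-0.8,0,0.8],[0,0,-0.8,0,0.5],[0,0,-0.4,0,0]]'
python3 -c "
from h import *
go(.4446,.0281,.14)"
```

```text
clock: 58.22
position: [0.5896, -0.3447, 0.1302]
ee_rot: [0.592, -3.083, -0.0]
force: [-1.4, -0.4, -0.2]
width: 0.639
gripper_force: 20.0
clock: 59.48
position: [0.5902, -0.3428, 0.0123]
ee_rot: [-0.595, 3.084, -0.0]
force: [-1.1, -0.6, 0.1]
width: 0.791
gripper_force: 0.0
clock: 60.1
position: [0.5909, -0.3434, 0.1434]
ee_rot: [-0.594, 3.082, -0.004]
force: [-0.5, 0.4, -0.6]
width: 0.629
gripper_force: 0.0
at [ 0.5909 -0.3434  0.1434] y-angle 111.8 t 60.1 w 0.629 | shift units [-0.057  9.981  0.056] turn units 0 j7 2.48
```

```bash
python3 -m creep '[[0,0.5,0,0,0],[0,0.9,0,0,0],[0,0.95,0,0,0],[0,0.95,0,0,0],[0,0.95,0,0,0],[0,0.95,0,0,0],[0,0.95,0,0,0],[0,0.95,0,0,0],[0,0.9,0,0,0],[0,0.9,0,0,0],[0,0.7,0,0,0],[-0.05,0.38,0,0,0]]'
python3 -m creep '[[0,0,0.5,0,0],[0,0,0.6,0,0],[0,0,0.3,0,0],[0,0,0,0,0]]'
python3 - <<'E'
from h import *
go(.4446,.0281,.026)
snap('top')
from m import *
cv2.imwrite('pics/c9.png',cv2.resize(d['pixels'][180:330,200:400],(800,600),interpolation=cv2.INTER_CUBIC))
print('mouse',*fit(box(500,275,565,352),.008,.05))
q=P[box(490,350,580,440)]; k=(q[:,2]>.008)&(q[:,2]<.022); q=q[k]; print('pen',len(q),cv2.minAreaRect((q[:,:2]*1000).astype(np.float32)))
E
```

```text
clock: 61.6
position: [0.4425, 0.03, 0.1403]
ee_rot: [0.598, -3.084, -0.001]
force: [-0.4, 0.3, 0.1]
width: 0.001
gripper_force: 0.0
clock: 62.1
position: [0.4428, 0.0284, 0.0836]
ee_rot: [0.595, -3.083, 0.0]
force: [-0.3, -0.1, 0.4]
width: 0.008
gripper_force: 0.0
at [0.4428 0.0284 0.0836] y-angle 111.8 t 62.1 w 0.008 | shift units [-0.04  -0.024  1.44 ] turn units 0 j7 1.79
mouse 974 [ 0.585  -0.3406  0.0309] [ 588.  -342.8] [107.1  59.7] 22.37628936767578 0.0372
pen 321 ((445.897705078125, -343.7549743652344), (15.189970970153809, 134.67938232421875), 82.73533630371094)
```

View pics/c9.png

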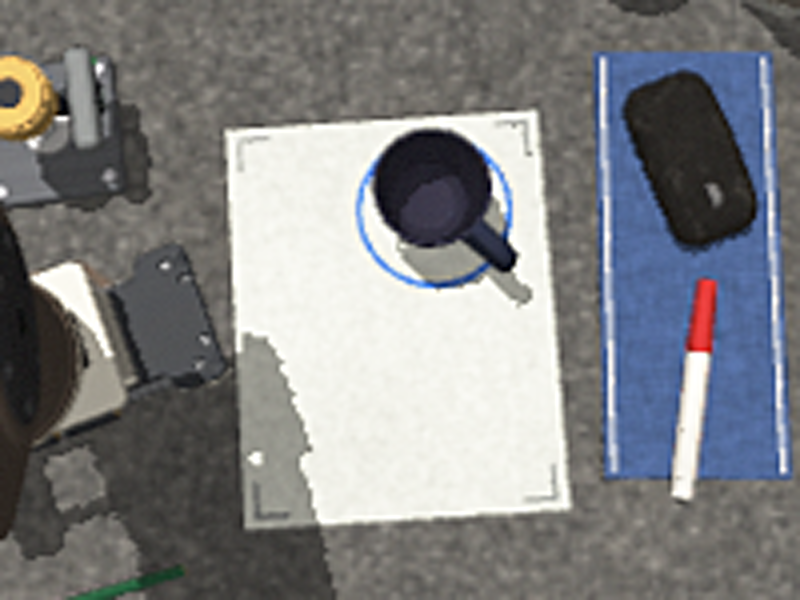

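Both pieces are on the pad, with the mouse at (0.588, -0.343), and the mug is alone in its ring. I press the shutter the second time.

```bash
python3 -m creep '[[-0.04,-0.02,0.4,0,0],[0,0,0.5,0,0],[0,0,0.4,0,0],[0,0,0.15,0,0],[0,0,0,0,0],[0,0,0.06,0,0],[0,0,0.06,0,0],[0,0,0.06,0,0],[0,0,0.03,0,0],[0,0,0,0,0]]'
python3 -m creep '[[0,0,0.03,0,0],[0,0,0,0,0]]'
```

```text
clock: 63.4
position: [0.4455, 0.0285, 0.0177]
ee_rot: [-0.595, 3.084, -0.0]
force: [1.6, 0.7, 3.0]
width: 0.002
gripper_force: 1.6
clock: 63.65
position: [0.4456, 0.0285, 0.0165]
ee_rot: [-0.595, 3.084, 0.0]
force: [2.2, -0.1, 3.3]
width: 0.001
gripper_force: 1.9
```

```bash
python3 -m creep '[[0,0,0.03,0,0],[0,0,0,0,0],[0,0,0,0,0],[0,0,0,0,0],[0,0,0,0,0]]'
python3 -m creep '[[0,0,-0.1,0,0],[0,0,-0.4,0,0],[0,0,-0.7,0,0],[0,0,-0.8,0,0],[0,0,-0.7,0,0],[0,0,-0.4,0,0],[0,0,0,0,0],[0,0,0,0,0]]'
python3 - <<'E'
from h import *
snap('top')
from m import *
cv2.imwrite('pics/c10.png',cv2.resize(d['pixels'][180:330,200:400],(800,600),interpolation=cv2.INTER_CUBIC))
print('mouse',*fit(box(500,275,565,352),.008,.05))
q=P[box(490,350,580,440)]; k=(q[:,2]>.008)&(q[:,2]<.022); q=q[k]; print('pen',len(q),cv2.minAreaRect((q[:,:2]*1000).astype(np.float32)))
wc=P[box(300,270,330,315)&(P[...,2]>.07)&(P[...,2]<.11)]; print('webcam top',np.median(wc,0),len(wc))
c=P[box(270,270,312,310)]; c=c[(c[:,2]>.11)&(c[:,2]<.14)]; rr=np.hypot(c[:,0]-.5996,c[:,1]-.063); k=(rr>.011)&(rr<.019); print('collar top z',c[k].mean(0),k.sum())
E
```

```text
clock: 64.28
position: [0.4456, 0.0285, 0.016]
ee_rot: [-0.595, 3.084, 0.0]
force: [-1.5, -0.4, 18.2]
width: 0.0
gripper_force: 8.9
clock: 65.28
position: [0.4442, 0.0283, 0.1383]
ee_rot: [0.595, -3.083, -0.0]
force: [-0.3, 0.2, 0.5]
width: 0.007
gripper_force: 0.0
mouse 971 [ 0.5849 -0.3405  0.0307] [ 588.3 -342.6] [107.9  58.9] 23.31534194946289 0.0369
pen 321 ((445.8052978515625, -343.3301696777344), (15.693202018737793, 134.30059814453125), 81.66688537597656)
webcam top [0.60301675 0.02709563 0.09312159] 242
collar top z [0.59921505 0.06238182 0.12851261] 144
```

All the end conditions hold, so I'm handing the job in.

```bash
python3 -c "
from cell import sign_off
print(sign_off())"
```

```text
the job is handed in; nothing more can be done
None
```

I pressed the shutter fully for both photos and handed the job in at about 65 s; no verdict came back, but my last camera check measured the mouse and pen on the pad and the lens at about 82 mm (the tall mug's rim height), the picture just before the second press showed the mug upright in its ring, and the teaspoon was not on the worktop.

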